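# Put the balance's check weights back in their case

### The arm

A 6-joint arm with a two-finger parallel gripper is mounted at the origin on a cart in front of the work surface, level with it; the furniture and walls round the work are solid. World frame = base frame: x ahead of the robot, y to its left, z up, the work surface at z = 0. Lengths are in mm, angles in rad, forces in N, time in s.
With the tool pointing down it reaches from about 275 to 850 mm from the base axis. Payload 5.2 kg.
Tool frame: the origin (TCP) lies at the centre of the arm's flange, where the gripper is bolted on; the fingertips stand 173 mm ahead of it and the grasp point (between the pads) lies 155 mm ahead of it (manip.hold_point_z is the distance from the TCP to the grasp point, in mm); z points along the fingers, y is the direction in which the jaws open and shut (so a half turn about z gives the same grasp; the last joint's range is limited). The gripper opens to 85 mm and grips with 20 to 120 N. Pads are 22 mm wide; open, the fingers measure 114 mm over their backs; the gripper's body (76 mm by 85 mm) begins 54 mm behind the grasp point. The pads swing forward as they close: fully open they stand 13 mm farther back than shut.
Start: joints at [0.941, 0.259, 1.535, -0, 1.348, -0.203], TCP at [227.658, 500.678, 404.71] pointing down, gripper open.
Joint ranges: [-3.14, 3.14], [-0.91, 2.08], [0.19, 2.58], [-1.22, 4.36], [0.22, 2.71], [-3.12, 3.12]. Speed limits (rad/s): [2.57, 2.57, 3.14, 3.14, 3.14, 3.14].

### API

Orientations are given as a rotation vector (axis times angle).
In Python, from bench import read_state, optics, workorder, manip gives the robot as it stands.
- The arm moves only by the tool step_arm, never from a script. Its argument "moves" is one flat list of numbers, 7 for each row, row after row: the turn, a rotation vector about the tool's x, y, z in degrees, then the shift along the tool's x, y, z in m, then the closure, from -1 (fully open) to 1 (shut). A call has exactly 5 rows; each row is the pose to reach, as a shift and turn from the pose commanded when the call began, along the tool's axes at that moment; what a row does not reach only later rows make up. A row lasts 1/8 s, in which the tool goes at most 62.5 mm and 10.7 degrees, less where a joint would pass 70% of its speed; a pose out of reach is approached as far as the arm can. A call with a gripper value outside its range is refused whole. The fingers move at their own pace and stop on an object; the grip force is fixed at half the most. Time passes only in rows, so rows that repeat a pose let the fingers close, or fill a call up. It gives the time, the measured TCP pose, the force and the opening at its end, in the units of the state.
- read_state(): the state, without advancing time (a new reading comes with each control period).
- optics.snapshot(name): name is "scene" or "top" or "wrist"; returns (picture, depth): 400x640x3 uint8, red, green, blue; 400x640 float32, mm along the optical axis (not along the pixel's ray), 0 where there is no reading.
- optics.camera_model(name): a dict with "mtx" (3x3 intrinsics, pixels), "dist" ([k1, k2, p1, p2, k3] as OpenCV has them; the pictures are not rectified), "R" (3x3) and "t" (3): a world point X has camera coordinates R X + t; the wrist camera has in their place "T_tool_cam" (4x4, takes a point from camera to tool coordinates, whose origin is the TCP and whose axes are the flange's). Camera axes: x right, y down, z forward; pixel columns grow to the right and rows downward; lengths in mm; the calibration is good to about 2 mm. A picture is of the moment at which its call begins: read the wrist's pose just before it. camera_model takes no time and is no camera call.
- workorder.sign_off(): hands the job in, once; it reports no verdict.
The state is a dict: "time": time; "joint_pos": joint angles; "qvel": joint speeds; "joint_efforts": joint torques, N m; "tool_pos": TCP position; "tool_rot": TCP orientation; "wrist_force": force on the tool from outside, world axes, zero at the start; "moment": the same for the moment, N m; "finger_gap": opening from 0.0 (shut) to 1.0 (fully open).
Only numpy, scipy, OpenCV 4.12 (cv2) and the standard library are available. Lean on these libraries where they do the work, as an engineer would, in place of code of your own. Each camera call takes 0.05 s, during which the arm holds its last target. There are 200 camera calls.

### The job

Put the balance's four knobbed check weights back into their wooden case, each standing in the pocket made for its size (the 500 g in the largest, the two 200 g in the two middle ones, the 100 g in the smallest), and then put the cover on the case so that it sits fully home. The hanging weight with the wire ring and the capper's crimping ring look similar but do not belong to the set: leave them where they stand, and do not disturb the loose bottle cap and the steel cup.

Things in the scene. Friction and masses are not known exactly. Their poses are not given: they have to be found in the camera images.
- case: Open wooden case, loose, 1.4 kg: base board 90 x 220 x 14 mm, on it a plinth 60 x 190 mm (68 x 198 over its foot bead), top 30 mm up. Row of round countersunk pockets at x = 0, floors 14 mm up: 48 mm wide at y = -65 mm (500 g), 36 mm at y = -13 and +33 (200 g each), 28 mm at y = +75 (100 g). Origin: centre of underside, z up; y along the row.
- cover: Wooden lift-off cover of the case, 0.28 kg: box open below, 86 x 216 x 68 mm, inside 76 x 206 x 62 mm, same both ways round. On top a dark bar grip along y, 14 mm wide in x, 90 mm long, from 68 to 93 mm height. Stands open side down on the table; on the case its rim rests on the base board (14 mm up) round the plinth. Origin: centre of the rim plane, z up.
- weight_500: Polished steel cylindrical check weight with a round knob on a short neck on top: the 500 g one, the largest, body 42 mm wide and 41 mm high, knob 26 mm wide, 56 mm high in all, 0.5 kg. Stands upright on its flat base; origin at the centre of the base, z up along its axis. It is taken by the upper part of its body or by the knob.
- weight_200a: Polished steel cylindrical check weight with a round knob on a short neck on top: one of two like ones of 200 g, body 30 mm wide and 31 mm high, knob 19 mm wide, 43 mm high in all, 0.2 kg. Stands upright on its flat base; origin at the centre of the base, z up along its axis. It is taken by the upper part of its body or by the knob.
- weight_200b: Polished steel cylindrical check weight with a round knob on a short neck on top: the other of two like ones of 200 g, body 30 mm wide and 31 mm high, knob 19 mm wide, 43 mm high in all, 0.2 kg. Stands upright on its flat base; origin at the centre of the base, z up along its axis. It is taken by the upper part of its body or by the knob.
- weight_100: Polished steel cylindrical check weight with a round knob on a short neck on top: the 100 g one, the smallest, body 22 mm wide and 27 mm high, knob 14 mm wide, 36 mm high in all, 0.1 kg. Stands upright on its flat base; origin at the centre of the base, z up along its axis. It is taken by the upper part of its body or by the knob.
- hanging_weight: Look-alike that stays: steel hanging weight of a spring balance, body 30 mm wide and 41 mm high, with an upright wire ring 26 mm wide on top instead of a knob, 67 mm high in all. Origin at the centre of its base.
- crimp_ring: Look-alike that stays: steel crimping ring of the lever capper, 42 mm wide and 46 mm high, waisted, with a hole of about 30 mm right through and no knob. Origin at the centre of its base.
- bottle_cap: Bystander: loose round screw cap of a bottle, dull gold, 47 mm wide, 19 mm high, lying on the table near the robot. Origin at the centre of its underside.
- cup: Bystander: empty steel cup, 65 mm wide, 66 mm high, standing at the far side. Origin at the centre of its underside.
Not all that is in view belongs to the job. Leave any green or red look-alike of the weight_500 alone.

How it is judged (in metres and radians):
On the way:
1. all four weights stand in their own pockets (x of weight_500 in the frame of case between -0.008 and 0.008 m and y of weight_500 in the frame of case between -0.073 and -0.057 m and z of weight_500 in the frame of case between 0.01 and 0.018 m and angle between each of weight_500, weight_100's own z axis and vertical below 0.12 rad and x of weight_100 in the frame of case between -0.008 and 0.008 m and y of weight_100 in the frame of case between 0.067 and 0.083 m and z of weight_100 in the frame of case between 0.01 and 0.018 m and (((x of weight_200a in the frame of case between -0.008 and 0.008 m and y of weight_200a in the frame of case between -0.021 and -0.005 m and z of weight_200a in the frame of case between 0.01 and 0.018 m and angle between weight_200a's own z axis and vertical below 0.12 rad) and (x of weight_200b in the frame of case between -0.008 and 0.008 m and y of weight_200b in the frame of case between 0.025 and 0.041 m and z of weight_200b in the frame of case between 0.01 and 0.018 m and angle between weight_200b's own z axis and vertical below 0.12 rad)) or ((x of weight_200a in the frame of case between -0.008 and 0.008 m and y of weight_200a in the frame of case between 0.025 and 0.041 m and z of weight_200a in the frame of case between 0.01 and 0.018 m and angle between weight_200a's own z axis and vertical below 0.12 rad) and (x of weight_200b in the frame of case between -0.008 and 0.008 m and y of weight_200b in the frame of case between -0.021 and -0.005 m and z of weight_200b in the frame of case between 0.01 and 0.018 m and angle between weight_200b's own z axis and vertical below 0.12 rad)))), for 0.2 s.
At the end, for the whole second after the job is handed in: Each weight upright on the floor of its own pocket (8 mm, 200 g ones either way), the cover seated on the base board round the plinth (12 mm, 0.12 rad, either way round; 4 mm in height), the case level on the table, all at rest; look-alikes and bystanders within 30 mm of their places (all of step 1 and x of cover in the frame of case between -0.012 and 0.012 m and y of cover in the frame of case between -0.012 and 0.012 m and z of cover in the frame of case between 0.01 and 0.018 m and angle between the y axis of cover and the y axis of case, either way round below 0.12 rad and angle between each of cover, case's own z axis and vertical below 0.05 rad and height (world z) of case between -0.01 and 0.01 m and linear speed of each of weight_500, weight_200a, weight_200b, weight_100, cover, case below 0.02 m/s and distance of each of hanging_weight, crimp_ring, bottle_cap, cup from where it was at the start of the episode below 0.03 m); the robot touches nothing.
It fails at once if a look-alike is moved from its place or tipped over (distance of any of hanging_weight, crimp_ring from where it was at the start of the episode above 0.03 m or angle between any of hanging_weight, crimp_ring's own z axis and vertical above 0.5 rad).
It fails at once if the bottle cap or the cup is pushed about or knocked over (distance of any of bottle_cap, cup from where it was at the start of the episode above 0.03 m or angle between cup's own z axis and vertical above 0.5 rad).
It also fails if it takes over 115 s, if anything falls off the work surface, if the arm or the gripper's body presses on something with over 40 N, if the wrist force passes 120 N, or if a joint passes its speed limit or range.

## Working session

There is one attempt and no reset: what is moved stays moved. The work goes in short steps, Python scripts to look and compute and a tool call to move; the robot and the scene stay as the last step left them, time stands still between calls to the robot, and variables do not carry over. Pictures are saved under pics/ and viewed, on a budget of 14 in all, crops included, one or two more only if the job needs it, and the job is handed in when it is done.

Besides the shell and the picture viewer there is one more tool, called after "Emit:" as name(argument=value, ...), one argument or row to a line, values as JSON. step_arm: Moves the arm, as the interface text tells. Its arguments: {"type":"object","properties":{"moves":{"type":"array","items":{"type":"number"}}},"required":["moves"]}

```bash
mkdir -p pics; ls; python3 - <<'E'
from bench import read_state, optics, workorder, manip
import cv2
for n in("scene","top","wrist"):
    p,d=optics.snapshot(n); cv2.imwrite(f"pics/{n}0.png",p[:,:,::-1]); m=optics.camera_model(n); print(n,m)
    import numpy as np; np.save(f"pics/{n}0.npy",d)
print(read_state())
E
```

```text
pics
scene {'mtx': array([[393.99982247,   0.        , 318.13954048],
       [  0.        , 393.99982247, 195.41996082],
       [  0.        ,   0.        ,   1.        ]]), 'dist': array([0.00140955, 0.        , 0.        , 0.        , 0.        ]), 'R': array([[ 0.81680915, -0.57685829,  0.00757129],
       [-0.4278316 , -0.6144929 , -0.66284131],
       [ 0.38701801,  0.53817561, -0.74872162]]), 't': array([-394.87196345,  350.68075114,  554.95842   ])}
top {'mtx': array([[366.76066613,   0.        , 318.76237272],
       [  0.        , 366.76066613, 191.04211335],
       [  0.        ,   0.        ,   1.        ]]), 'dist': array([0.01102697, 0.        , 0.        , 0.        , 0.        ]), 'R': array([[ 0.01702016, -0.99985399,  0.00151997],
       [-0.97014055, -0.01688218, -0.24195516],
       [ 0.24194549,  0.00264354, -0.97028624]]), 't': array([158.00376472, 572.36636915, 758.65714778])}
wrist {'mtx': array([[325.86990357,   0.        , 317.20009967],
       [  0.        , 325.86990357, 195.94029219],
       [  0.        ,   0.        ,   1.        ]]), 'dist': array([-0.0
[... 388 characters left out ...]
0,
         1.00000000e+00]])}
{'time': 0.15, 'joint_pos': array([ 9.41198484e-01,  2.59237701e-01,  1.53579216e+00, -2.54392364e-05,
        1.34805291e+00, -2.02796035e-01]), 'qvel': array([ 0.00090088, -0.00311016, -0.00404518, -0.00065596,  0.00042605,
        0.00118982]), 'joint_efforts': array([ 1.08984954e-03, -4.46382952e+01, -2.90822607e+01, -3.28822007e-04,
        8.19544861e-03, -1.72566473e-06]), 'tool_pos': array([227.56989071, 500.54731643, 404.04793629]), 'tool_rot': array([-6.65210223e-01, -3.06976429e+00,  2.15621189e-03]), 'wrist_force': array([ 0.72921589, -0.92339059,  0.3454606 ]), 'moment': array([0.02583361, 0.03773011, 0.07398461]), 'finger_gap': 1.0004978725021763}
```

View pics/top0.png

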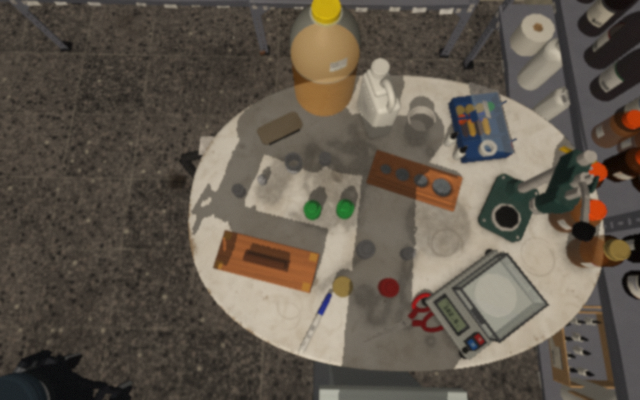

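View pics/scene0.png

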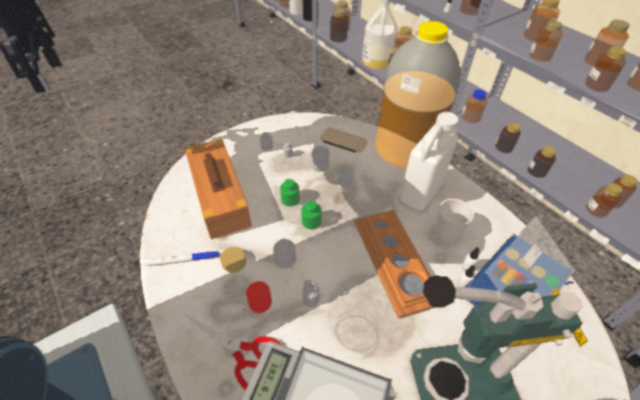

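Top view: the case is at (415,180), cover at (267,261), green look-alikes at (313,210) and (345,209), red at (388,287), cap at (342,287), cup at (420,112). Steel candidates are at about (293,161), (325,158), (263,176), (238,189), (366,249) and (406,253). I'll confirm these in one enlarged crop and measure heights.

```bash
cat > h.py <<'E'
import numpy as np, cv2
from scipy.spatial.transform import Rotation as Ro
from bench import read_state, optics, manip
def cam(n, st=None):
    m=optics.camera_model(n)
    if n=="wrist":
        T=np.eye(4); T[:3,:3]=Ro.from_rotvec(st["tool_rot"]).as_matrix(); T[:3,3]=st["tool_pos"]
        W=T@m["T_tool_cam"]; R=W[:3,:3].T; t=-R@W[:3,3]
    else: R,t=m["R"],m["t"]
    return m["mtx"],m["dist"],R,t
def ray(c,uv,z):
    K,D,R,t=c; p=cv2.undistortPoints(np.array(uv,float).reshape(-1,1,2),K,D)[:,0]
    d=np.c_[p,np.ones(len(p))]@R; o=-R.T@t
    return o+d*((z-o[2])/d[:,2])[:,None]
def cloud(c,d):
    K,D,R,t=c; v,u=np.mgrid[:d.shape[0],:d.shape[1]]
    p=cv2.undistortPoints(np.stack([u,v],-1).reshape(-1,1,2).astype(float),K,D)[:,0]
    return ((np.c_[p,np.ones(len(p))]*d.reshape(-1,1)-t)@R).reshape(*d.shape,3)
def proj(c,X):
    K,D,R,t=c; return cv2.projectPoints(np.array(X,float).reshape(-1,1,3),cv2.Rodrigues(R)[0],t,K,D)[0][:,0]
E
python3 - <<'E'
from h import *
t=cv2.imread("pics/top0.png"); s=cv2.imread("pics/scene0.png")
a=cv2.resize(t[145:265,225:425],(800,480),interpolation=cv2.INTER_CUBIC)[:, :]
a=cv2.resize(t[145:265,225:425],(500,300),interpolation=cv2.INTER_CUBIC)
b=cv2.resize(s[120:320,230:380],(225*2,300*2),interpolation=cv2.INTER_CUBIC)
a=cv2.resize(t[145:265,225:425],(350*1,210),interpolation=cv2.INTER_CUBIC)
L=cv2.resize(t[145:205,225:345],(350,175*1),interpolation=cv2.INTER_CUBIC)
a1=cv2.resize(t[145:200,225:345],(350,160),interpolation=cv2.INTER_CUBIC);a2=cv2.resize(t[230:270,345:425],(350,175),interpolation=cv2.INTER_CUBIC)
o=np.zeros((600,800,3),np.uint8);o[:600,:450]=b;o[:160,450:]=a1;o[170:345,450:]=a2
cv2.imwrite("pics/c1.png",cv2.convertScaleAbs(o,alpha=1.5))
for n in("top","scene"):
    P=cloud(cam(n),np.load(f"pics/{n}0.npy"));z=P[:,:,2].copy()
    m=((z>12)&(z<110)&(P[:,:,0]>200)&(P[:,:,0]<800)&(abs(P[:,:,1])<450)).astype(np.uint8)
    k,l,st,c=cv2.connectedComponentsWithStats(m)
    for i in range(1,k):
        if st[i,4]>25:
            q=P[l==i]; print(n,c[i].round(),st[i,4],q.min(0).round(),q.max(0).round(),"zmed",np.median(q[:,2]).round())
E
```

```text
top [323. 104.] 728 [780. 115.  12.] [800. 208. 110.] zmed 62.0
top [374. 120.] 668 [725.  -7.  12.] [800.  69. 110.] zmed 66.0
top [482. 130.] 2670 [ 665. -304.   12.] [ 800. -142.  106.] zmed 56.0
top [419. 121.] 571 [ 723. -106.   12.] [787. -42.  69.] zmed 45.0
top [414. 180.] 3044 [ 542. -180.   12.] [691.  54.  35.] zmed 20.0
top [293. 162.] 225 [629. 212.  12.] [669. 252.  50.] zmed 42.0
top [325. 158.] 135 [650. 142.  13.] [678. 169.  46.] zmed 32.0
top [509. 207.] 2498 [ 471. -360.   12.] [ 637. -214.  110.] zmed 16.0
top [261. 180.] 74 [598. 297.  13.] [618. 317.  39.] zmed 27.0
top [599. 184.] 34 [ 581. -450.   91.] [ 598. -435.  102.] zmed 99.0
top [238. 190.] 146 [565. 347.  13.] [594. 377.  47.] zmed 32.0
top [566. 219.] 530 [ 494. -423.   12.] [ 559. -377.  100.] zmed 58.0
top [312. 210.] 277 [514. 164.  12.] [555. 204.  59.] zmed 41.0
top [344. 209.] 281 [517.  88.  12.] [557. 127.  61.] zmed 42.0
top [595. 222.] 68 [ 497. -440.   87.] [ 513. -404.  110.] zmed 99.0
top [266. 261.] 4013 [349. 167.  13.] [478. 393.  97.] zmed 69.0
top [591. 252.] 1135 [ 414. -450.   12.
[... 1071 characters left out ...]
7.] zmed 40.0
scene [396. 260.] 4188 [ 544. -173.   12.] [695.  51.  34.] zmed 20.0
scene [515. 266.] 3451 [ 666. -286.   12.] [ 800. -146.  106.] zmed 79.0
scene [284. 252.] 505 [426.  37.  12.] [468.  79.  58.] zmed 40.0
scene [233. 258.] 454 [340.  86.  12.] [387. 132.  22.] zmed 19.0
scene [179. 257.] 279 [224. 139.  12.] [342. 203.  18.] zmed 14.0
scene [259. 295.] 601 [343. -13.  12.] [384.  28.  58.] zmed 41.0
scene [311. 292.] 340 [425. -55.  12.] [454. -26.  67.] zmed 37.0
scene [479. 302.] 26 [ 668. -223.   12.] [ 672. -211.   31.] zmed 18.0
scene [313. 378.] 5956 [ 262. -249.   12.] [452. -73.  89.] zmed 83.0
scene [464. 375.] 4608 [ 481. -355.   12.] [ 637. -214.  110.] zmed 21.0
```

View pics/c1.png

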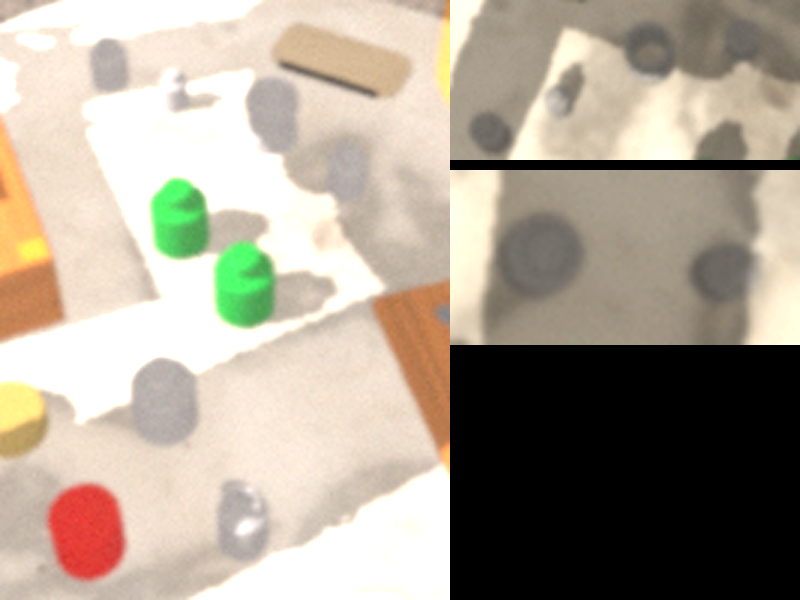

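Sizes settle which is which (top-view pixels):
- (365,249): 41 mm wide, 59 mm high, domed, so the 500 g.
- (325,158) and (238,190): about 29 mm wide, 45 mm high, so the two 200 g.
- (261,180): 20 mm wide, 38 mm high, so the 100 g.
- (293,162): 40 mm wide, open hole and 50 mm high, so the crimp ring. Leave it.
- (408,253): 28 mm wide but 69 mm high with a wire ring, so the hanging weight. Leave it.

Next are the case and cover poses.

```bash
cat >> h.py <<'E'
def rect(P,lo,hi,box):
    m=(P[...,2]>lo)&(P[...,2]<hi)&(P[...,0]>box[0])&(P[...,0]<box[1])&(P[...,1]>box[2])&(P[...,1]<box[3])
    m=cv2.morphologyEx(m.astype(np.uint8),cv2.MORPH_OPEN,np.ones((2,2),np.uint8))>0
    r=cv2.minAreaRect(P[m][:,:2].astype(np.float32)); b=cv2.boxPoints(r)
    e=[b[1]-b[0],b[2]-b[1]]; e=max(e,key=np.linalg.norm); e=e*np.sign(e[1])
    return np.round(r[0],1),np.round(r[1],1),"long axis deg",np.degrees(np.arctan2(e[1],e[0])).round(1)
def target(st,xyz,yaw_jaw):
    "tool shift (m) and z turn (deg) to reach xyz with jaws along yaw_jaw (mod 180), tool down"
    R=Ro.from_rotvec(st["tool_rot"]); s=R.inv().apply(np.array(xyz)-st["tool_pos"])/1000
    y=R.apply([0,1,0]); a=np.degrees(np.arctan2(y[1],y[0]))
    d=(a-yaw_jaw+90)%180-90
    return s.round(4), "turn z",round(d,1), "tilt",R.apply([0,0,1]).round(3),"jaw",round(a,1)
E
python3 - <<'E'
from h import *
for n in("top","scene"):
    P=cloud(cam(n),np.load(f"pics/{n}0.npy"))
    C=(530,705,-190,65);V=(340,490,155,400)
    print(n,"base",rect(P,9,40,C),"plinth",rect(P,25,40,C)); print("cover",rect(P,60,110,V),"bar",rect(P,80,110,V))
p=cv2.imread("pics/top0.png"); c=cv2.imread("pics/scene0.png")
a=cv2.resize(p[140:220,355:475],(600,400),interpolation=cv2.INTER_CUBIC)
cv2.imwrite("pics/case.png",a)
g=cv2.cvtColor(p,cv2.COLOR_BGR2HSV)
m=((g[...,1]<110)&(np.mgrid[:400,:640][1]>372)&(np.mgrid[:400,:640][1]<456)).astype(np.uint8)
box=np.zeros((400,640),np.uint8); Pc=cloud(cam("top"),np.load("pics/top0.npy"))
k,l,st,ce=cv2.connectedComponentsWithStats(m[150:205])
for i in range(1,k):
    if 25<st[i,4]<600: 
        uv=ce[i]+[0,150]; print(uv.round(1),st[i],ray(cam("top"),[uv],22)[0].round(1))
E
```

```text
top base (array([577.7,   2. ]), array([214. , 485.2]), 'long axis deg', np.float32(118.1)) plinth (array([663.3, -90.2]), array([205.5, 168.2]), 'long axis deg', np.float32(71.5))
cover (array([410.3, 281.2]), array([243.3,  90.5]), 'long axis deg', np.float32(78.0)) bar (array([400.4, 242.5]), array([165.2,  17.6]), 'long axis deg', np.float32(73.9))
scene base (array([ 475. , -120.1]), array([521.8, 249.1]), 'long axis deg', np.float32(15.8)) plinth (array([ 468.4, -131.8]), array([503.1, 229.6]), 'long axis deg', np.float32(15.9))
cover (array([371.4,  67.8]), array([789.3,  93.1]), 'long axis deg', np.float32(76.9)) bar (array([418.5, 285.6]), array([108.8,  15. ]), 'long axis deg', np.float32(76.7))
[385.4 168.7] [381  14  10  10  78] [640.4   6.8  22. ]
[401.9 174. ] [395  18  14  13 142] [627.6 -32.7  22. ]
[420.3 179.9] [414  24  14  13 137] [613.4 -76.4  22. ]
[441.3 186.9] [432  29  19  17 254] [ 596.9 -126.1   22. ]
```

View pics/case.png

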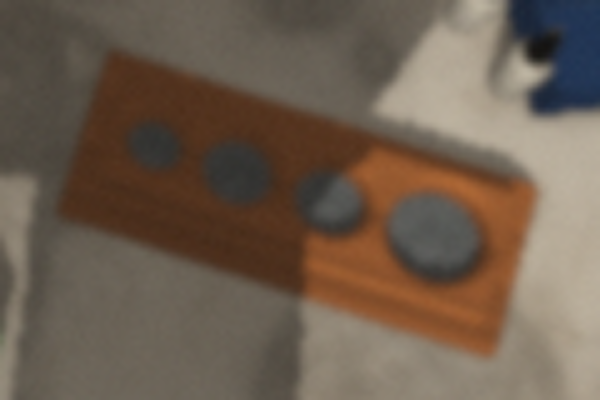

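All four grey pockets are clear: big at (441,187), middles at (420,180) and (402,174), small at (385,169). Their spacing of 139.8 mm matches the spec. The row axis is at 71.9°, so the jaws go at -18°. I'll move above the case for a close look.

Emit:
step_arm(
  moves=[0,0,10,-0.05,-0.03,0,-1,0,0,20,-0.1,-0.06,0,-1,0,0,30,-0.15,-0.09,0,-1,0,0,40,-0.2,-0.12,0,-1,0,0,50,-0.25,-0.15,0,-1],
)

```text
time: 0.78
tool_pos: [393.8, 259.0, 404.6]
tool_rot: [-1.908, -2.496, -0.0]
wrist_force: [0.5, -1.3, 0.1]
finger_gap: 0.996
```

```bash
python3 -c "
from h import *
s=read_state();print(s['time'],s['tool_pos'].round(1),s['joint_pos'].round(2),target(s,(617,-64,420),-18.1))"
```

```text
0.775 [393.8 259.  404.6] [0.34 0.12 1.71 0.   1.31 0.08] (array([-0.3703,  0.1305, -0.0154]), 'turn z', np.float64(33.3), 'tilt', array([ 0.,  0., -1.]), 'jaw', np.float64(15.2))
```

Emit:
step_arm(
  moves=[0,0,8,-0.05,0.02,0,-1,0,0,16,-0.11,0.04,0,-1,0,0,24,-0.165,0.06,-0.01,-1,0,0,32,-0.22,0.08,-0.015,-1,0,0,33.3,-0.275,0.1,-0.015,-1],
)

```text
time: 1.4
tool_pos: [564.1, 20.7, 420.0]
tool_rot: [2.54, 1.849, 0.001]
wrist_force: [0.5, 0.9, 0.0]
finger_gap: 1.002
```

Emit:
step_arm(
  moves=[0,0,0,-0.03,-0.01,0,-1,0,0,0,-0.06,-0.03,0,-1,0,0,0,-0.09,-0.04,0,-1,0,0,0,-0.1,-0.04,0,-1,0,0,0,-0.1,-0.04,0,-1],
)

```text
time: 2.02
tool_pos: [494.8, -60.9, 419.8]
tool_rot: [2.539, 1.85, 0.001]
wrist_force: [-0.6, -0.2, 0.5]
finger_gap: 0.998
```

```bash
cat > pockets.py <<'E'
from h import *
import sys
s=read_state(); p,d=optics.snapshot("wrist"); c=cam("wrist",s)
cv2.imwrite(f"pics/{sys.argv[1]}.png",p[:,:,::-1]); np.save(f"pics/{sys.argv[1]}.npy",d)
print(s['time'],s['tool_pos'].round(1),s['joint_pos'].round(2),target(s,(617,-64,420),-18.1))
g=cv2.cvtColor(p,cv2.COLOR_RGB2HSV); P=cloud(c,d)
pk=lambda y: np.array([617.3+.311*y,-64.2+.95*y,22])
for y in(-65,-13,33,75):
    u=proj(c,pk(y))[0]; x0,y0=(u-60).astype(int)
    m=(g[max(y0,0):y0+120,max(x0,0):x0+120,1]<90).astype(np.uint8); k,l,st,ce=cv2.connectedComponentsWithStats(m)
    q=[(np.hypot(*(ce[i]+[max(x0,0),max(y0,0)]-u)),i) for i in range(1,k) if 100<st[i,4]<6000]
    if q:
        i=min(q)[1]; e=st[i]; uv=ce[i]+[max(x0,0),max(y0,0)]
        print(y,u.round(1),uv.round(1),e[2:],[ray(c,[uv],z)[0][:2].round(1) for z in(14,30)],P[int(uv[1]),int(uv[0])].round(1))
E
python3 pockets.py w1
```

```text
2.025 [494.8 -60.9 419.8] [-0.35  0.16  1.63  0.    1.36 -0.04] (array([ 0.0345,  0.1173, -0.0002]), 'turn z', np.float64(0.3), 'tilt', array([ 0.,  0., -1.]), 'jaw', np.float64(-17.8))
-65 [415.5 188.7] [416.7 187.2] [  36   35 1009] [array([ 600.6, -127.7]), array([ 597.2, -121.6])] [ 599.8 -127.2   13.8]
-13 [419.9 144.8] [421.2 143.9] [ 28  30 627] [array([616.9, -78. ]), array([612.8, -74. ])] [617.4 -77.4  12.2]
33 [423.9 103. ] [425.  102.5] [ 29  32 710] [array([631.3, -33.8]), array([626.6, -31.6])] [631.7 -33.4  12.9]
75 [427.5  62.4] [428.6  62.4] [ 22  26 446] [array([644.5,   6.5]), array([639.2,   6.9])] [643.9   7.1  14.1]
```

View pics/w1.png

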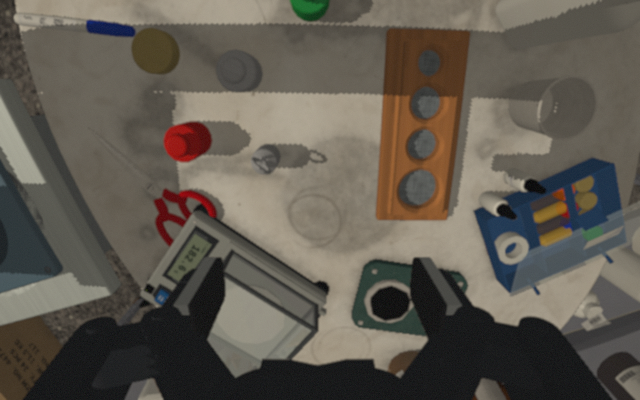

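The wrist view shows the pockets at (417,187), (421,144), (425,102) and (429,62), the 500 g at (238,70), the hanging weight at (266,158) and the capper to the lower right. Both cameras put the pockets within 2 mm. Next I'll hover over the 500 g weight.

Emit:
step_arm(
  moves=[0,0,0.3,0.03,-0.03,0.03,-1,0,0,0.3,0.06,-0.06,0.06,-1,0,0,0.3,0.1,-0.084,0.09,-1,0,0,0.3,0.1,-0.084,0.12,-1,0,0,0.3,0.1,-0.084,0.12,-1],
)

```text
time: 2.7
tool_pos: [444.4, 61.7, 298.0]
tool_rot: [-2.537, -1.847, 0.005]
wrist_force: [-0.5, -0.7, 0.6]
finger_gap: 1.003
```

```bash
cat > loc.py <<'E'
from h import *
import sys
# loc.py name x y zlo zhi : centre of object near x,y from points in height band
n=sys.argv[1]; x,y,lo,hi=map(float,sys.argv[2:6]); 
s=read_state(); p,d=optics.snapshot("wrist"); c=cam("wrist",s)
cv2.imwrite(f"pics/{n}.png",p[:,:,::-1]); P=cloud(c,d)
m=((P[...,2]>lo)&(P[...,2]<hi)&(np.hypot(P[...,0]-x,P[...,1]-y)<35)).astype(np.uint8)
k,l,st,ce=cv2.connectedComponentsWithStats(m); i=1+st[1:,4].argmax(); Q=P[l==i]
(cx,cy),r=cv2.minEnclosingCircle(Q[:,:2].astype(np.float32))
lo_,hi_=np.percentile(Q,[1,99],axis=0)
print("circle",round(cx,1),round(cy,1),"r",round(r,1),"bbox mid",((lo_+hi_)/2).round(1),"size",(hi_-lo_).round(1),"px",ce[i].round(),st[i,4])
ctr=((lo_+hi_)/2); print("over:",s['tool_pos'].round(1),target(s,(ctr[0],ctr[1],s['tool_pos'][2]),-18.1))
E
python3 loc.py w2 446 60 30 70
```

```text
circle 448.1 59.0 r 21.1 bbox mid [448.3  59.8  43.8] size [38.6 39.1 24.2] px [323. 203.] 2428
over: [444.4  61.7 298. ] (array([-0.0007,  0.0043, -0.    ]), 'turn z', np.float64(0.2), 'tilt', array([-0.005,  0.001, -1.   ]), 'jaw', np.float64(-17.9))
```

Emit:
step_arm(
  moves=[0,0,0.2,-0.0014,0.0043,0.03,-1,0,0,0.2,-0.0014,0.0043,0.06,-1,0,0,0.2,-0.0014,0.0043,0.09,-1,0,0,0.2,-0.0014,0.0043,0.105,-1,0,0,0.2,-0.0014,0.0043,0.105,-1],
)

```text
time: 3.38
tool_pos: [449.6, 57.2, 194.9]
tool_rot: [-2.546, -1.84, 0.0]
wrist_force: [0.6, 0.0, 0.6]
finger_gap: 1.001
```

Emit:
step_arm(
  moves=[0,0,0,0,0,0,1,0,0,0,0,0,0,1,0,0,0,0,0,0,1,0,0,0,0,0,0,1,0,0,0,0,0,0,1],
)

```text
time: 4.0
tool_pos: [448.4, 57.8, 195.9]
tool_rot: [2.545, 1.841, 0.0]
wrist_force: [-4.3, 0.2, 12.0]
finger_gap: 0.465
```

```bash
python3 -c "
from h import *
s=read_state();print(s)"
```

```text
{'time': 4.0, 'joint_pos': array([-1.19359501e-01,  3.51169373e-01,  2.01682964e+00,  1.84719127e-05,
        7.73569318e-01,  1.98985438e-01]), 'qvel': array([-8.98390031e-04,  1.96837002e-05, -9.32490615e-04, -4.50648320e-04,
       -1.46317574e-03,  1.14843538e-03]), 'joint_efforts': array([-5.25625180e-01, -3.51626766e+01, -1.86420679e+01, -2.61530606e-02,
       -1.59143485e+00,  1.33296315e-03]), 'tool_pos': array([448.42453095,  57.81696531, 195.93304705]), 'tool_rot': array([2.54546735e+00, 1.84123770e+00, 4.18227570e-05]), 'wrist_force': array([-4.31175452,  0.22449089, 11.99621042]), 'moment': array([0.11662392, 0.76274333, 0.01309307]), 'finger_gap': 0.4650004097418759}
```

Emit:
step_arm(
  moves=[0,0,0,0,0,-0.02,1,0,0,0,0,0,-0.04,1,0,0,0,0,0,-0.065,1,0,0,0,0,0,-0.095,1,0,0,0,0,0,-0.095,1],
)

```text
time: 4.62
tool_pos: [449.4, 57.6, 291.4]
tool_rot: [2.543, 1.839, 0.006]
wrist_force: [-0.5, 0.5, -4.6]
finger_gap: 0.464
```

```bash
python3 -c "
from h import *
s=read_state();print(s['tool_pos'],s['wrist_force'],s['finger_gap'],target(s,(598,-125.5,290),-18.1))"
```

```text
[449.38057087  57.6394083  291.38344963] [-0.4622043   0.52710256 -4.61486769] 0.4637257551062218 (array([-0.1274,  0.1985,  0.0022]), 'turn z', np.float64(-0.1), 'tilt', array([ 0.005, -0.001, -1.   ]), 'jaw', np.float64(-18.2))
```

Emit:
step_arm(
  moves=[0,0,0,-0.03,0.045,0,1,0,0,0,-0.06,0.095,0,1,0,0,0,-0.095,0.15,0,1,0,0,0,-0.128,0.198,0,1,0,0,0,-0.128,0.198,0,1],
)

```text
time: 5.25
tool_pos: [598.4, -130.0, 287.1]
tool_rot: [2.549, 1.836, -0.001]
wrist_force: [-0.9, 1.0, -5.2]
finger_gap: 0.465
```

```bash
python3 - <<'E'
from h import *
s=read_state();p,d=optics.snapshot("wrist");c=cam("wrist",s)
print(s['tool_pos'],s['wrist_force'],s['finger_gap'],target(s,(598,-125.5,290),-18.1))
cv2.imwrite("pics/w3.png",p[:,:,::-1])
E
```

```text
[ 598.42629537 -129.96111819  287.06214284] [-0.86086221  0.99734552 -5.17756609] 0.4652908288392472 (array([ 0.0041, -0.0018, -0.0029]), 'turn z', np.float64(-0.4), 'tilt', array([-0.   , -0.001, -1.   ]), 'jaw', np.float64(-18.5))
```

View pics/w3.png

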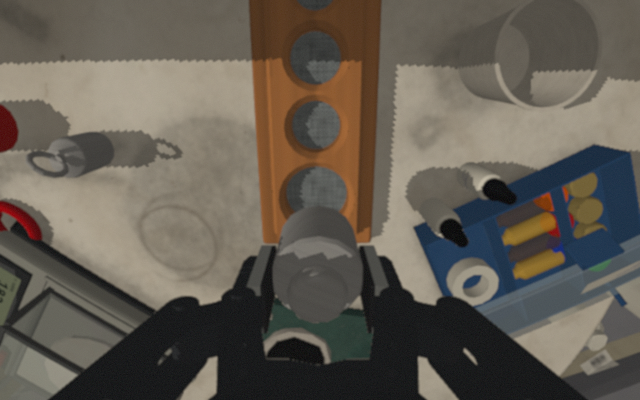

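The weight is held straight above the big pocket, whose rim spans roughly x 278–348. The rims of the 200 g pockets are at about (313,125) and (313,57). I'll turn those into case coordinates.

```bash
python3 - <<'E'
from h import *
s=read_state();c=cam("wrist",s)
print(s['tool_pos'], ray(c,[(313,125),(313,57),(313,201)],30).round(1))
p=cv2.imread("pics/w3.png");g=cv2.cvtColor(p,cv2.COLOR_BGR2HSV)
m=(g[...,1]<90).astype(np.uint8)[30:165,262:365]
k,l,st,ce=cv2.connectedComponentsWithStats(m)
for i in range(1,k):
    if st[i,4]>300: uv=ce[i]+[262,30]; print(uv.round(1),st[i],[ray(c,[uv],z)[0].round(1) for z in (14,22,30)])
E
```

```text
[ 596.91306279 -127.81039449  286.80341575] [[ 612.5  -72.4   30. ]
 [ 626.4  -31.3   30. ]
 [ 595.1 -124.3   30. ]]
[315.   57.3] [  28    1   51   53 2113] [array([627.8, -30.4,  14. ]), array([627.7, -31.1,  22. ]), array([627.5, -31.8,  30. ])]
[315.5 124.5] [  30   71   48   48 1812] [array([613.6, -74.2,  14. ]), array([614. , -73.4,  22. ]), array([614.3, -72.7,  30. ])]
```

Emit:
step_arm(
  moves=[0,0,-0.3,0.001,0,0.02,1,0,0,-0.3,0.001,0,0.04,1,0,0,-0.3,0.001,0,0.055,1,0,0,-0.3,0.001,0,0.055,1,0,0,-0.3,0.001,0,0.055,1],
)

```text
time: 5.92
tool_pos: [597.1, -124.8, 235.1]
tool_rot: [2.54, 1.848, 0.001]
wrist_force: [0.4, -0.7, -4.4]
finger_gap: 0.462
```

Emit:
step_arm(
  moves=[0,0,0,0,0,0.006,1,0,0,0,0,0,0.011,1,0,0,0,0,0,0.016,1,0,0,0,0,0,0.019,1,0,0,0,0,0,0.019,1],
)

```text
time: 6.55
tool_pos: [596.9, -125.0, 215.3]
tool_rot: [-2.54, -1.847, 0.001]
wrist_force: [0.3, 0.7, -3.9]
finger_gap: 0.468
```

```bash
python3 - <<'E'
from h import *
s=read_state();print(s['tool_pos'],s['wrist_force'],s['moment'],s['finger_gap'],target(s,(597.4,-126.6,211),-18.1))
E
```

```text
[ 596.88156849 -124.95563245  215.33316193] [ 0.2831106   0.74506898 -3.91607223] [-0.00306831  0.03801988  0.01201355] 0.4683937505019846 (array([-0.0014,  0.001 ,  0.0043]), 'turn z', np.float64(0.1), 'tilt', array([-0.001,  0.   , -1.   ]), 'jaw', np.float64(-18.0))
```

Emit:
step_arm(
  moves=[0,0,0,-0.001,0.001,0.002,1,0,0,0,-0.001,0.001,0.004,1,0,0,0,-0.001,0.001,0.004,1,0,0,0,-0.001,0.001,0.004,-1,0,0,0,-0.001,0.001,0.004,-1],
)

```text
time: 7.18
tool_pos: [598.1, -126.4, 212.6]
tool_rot: [2.539, 1.847, 0.002]
wrist_force: [0.1, -0.5, 0.4]
finger_gap: 0.869
```

Emit:
step_arm(
  moves=[0,0,0,0,0,0,-1,0,0,0,0,0,0,-1,0,0,0,0,0,-0.04,-1,0,0,0,0,0,-0.08,-1,0,0,0,0,0,-0.1,-1],
)

```text
time: 7.8
tool_pos: [598.2, -126.4, 314.4]
tool_rot: [2.538, 1.846, 0.003]
wrist_force: [0.6, 1.1, -0.7]
finger_gap: 0.998
```

```bash
python3 - <<'E'
from h import *
s=read_state();print(s['tool_pos'],s['wrist_force'],s['finger_gap'],s['joint_pos'].round(2),target(s,(664,154,310),-18.1))
E
python3 loc.py w4 598 -125 45 80
```

```text
[ 598.15015053 -126.39497609  314.44942446] [ 0.64556755  1.14874678 -0.70974586] 0.9984108850243942 [-0.39  0.44  1.51 -0.    1.2  -0.08] (array([ 0.287 , -0.0238,  0.0043]), 'turn z', np.float64(0.1), 'tilt', array([ 0.004, -0.001, -1.   ]), 'jaw', np.float64(-18.0))
circle 599.1 -125.7 r 21.0 bbox mid [ 599.3 -125.    58.2] size [38.7 39.2 23.4] px [315. 199.] 2389
over: [ 598.2 -126.4  314.4] (array([0.0017, 0.0007, 0.    ]), 'turn z', np.float64(0.1), 'tilt', array([ 0.004, -0.001, -1.   ]), 'jaw', np.float64(-18.0))
```

The 500 g sits at (599,-126) with its top at about 70 mm, which is 14 + 56, so it is home. Next is the 200 g near (665,154).

Emit:
step_arm(
  moves=[0,0,0,0.05,-0.005,0,-1,0,0,0,0.11,-0.01,0,-1,0,0,0,0.17,-0.015,0,-1,0,0,0,0.23,-0.02,0,-1,0,0,0,0.287,-0.024,0,-1],
)

```text
time: 8.48
tool_pos: [663.3, 156.2, 310.9]
tool_rot: [-2.54, -1.848, 0.001]
wrist_force: [0.4, -0.7, -0.7]
finger_gap: 1.005
```

Emit:
step_arm(
  moves=[0,0,0,0,0,0,-1,0,0,0,0,0,0,-1,0,0,0,0,0,0.01,-1,0,0,0,0,0,0.01,-1,0,0,0,0,0,0.01,-1],
)

```text
time: 9.1
tool_pos: [663.3, 153.2, 301.5]
tool_rot: [-2.542, -1.846, 0.001]
wrist_force: [-0.5, -0.7, 0.6]
finger_gap: 0.999
```

```bash
python3 loc.py w5 665 154 20 60
```

```text
circle 667.7 154.7 r 15.1 bbox mid [668.  155.3  32. ] size [27.5 27.9 21.8] px [321. 192.] 1154
over: [663.3 153.2 301.5] (array([ 0.0035,  0.0039, -0.    ]), 'turn z', np.float64(0.1), 'tilt', array([-0., -0., -1.]), 'jaw', np.float64(-18.0))
```

Emit:
step_arm(
  moves=[0,0,0.1,0.0028,0.0037,0.03,-1,0,0,0.1,0.0028,0.0037,0.07,-1,0,0,0.1,0.0028,0.0037,0.095,-1,0,0,0.1,0.0028,0.0037,0.11,-1,0,0,0.1,0.0028,0.0037,0.11,-1],
)

```text
time: 9.78
tool_pos: [667.5, 155.5, 190.9]
tool_rot: [-2.542, -1.845, 0.002]
wrist_force: [0.7, 0.0, 0.6]
finger_gap: 1.0
```

Emit:
step_arm(
  moves=[0,0,0,0,0,0,1,0,0,0,0,0,0,1,0,0,0,0,0,0,1,0,0,0,0,0,0,1,0,0,0,0,0,0,1],
)

```text
time: 10.4
tool_pos: [668.0, 155.8, 193.0]
tool_rot: [2.542, 1.845, 0.002]
wrist_force: [-1.5, 0.6, 5.7]
finger_gap: 0.322
```

Emit:
step_arm(
  moves=[0,0,0,0,0,0,1,0,0,0,0,0,-0.02,1,0,0,0,0,0,-0.05,1,0,0,0,0,0,-0.09,1,0,0,0,0,0,-0.09,1],
)

```text
time: 11.02
tool_pos: [669.0, 155.9, 286.8]
tool_rot: [2.539, 1.843, 0.012]
wrist_force: [-0.4, 0.3, -2.3]
finger_gap: 0.321
```

```bash
python3 - <<'E'
from h import *
s=read_state();print(s['tool_pos'],s['wrist_force'],s['finger_gap'],s['joint_pos'].round(2),target(s,(614.2,-75.8,282),-18.1))
E
```

```text
[668.96823749 155.85309792 286.81545476] [-0.44260413  0.34872846 -2.28155574] 0.32080842133049453 [0.07 0.59 1.33 0.   1.22 0.38] (array([-0.2372,  0.0197,  0.0042]), 'turn z', np.float64(0.1), 'tilt', array([ 0.009,  0.001, -1.   ]), 'jaw', np.float64(-18.0))
```

Emit:
step_arm(
  moves=[0,0,0,-0.055,0.005,0,1,0,0,0,-0.115,0.01,0,1,0,0,0,-0.175,0.015,0,1,0,0,0,-0.236,0.0197,0.002,1,0,0,0,-0.236,0.0197,0.004,1],
)

```text
time: 11.65
tool_pos: [612.0, -79.2, 276.8]
tool_rot: [-2.547, -1.838, 0.003]
wrist_force: [-0.0, 1.3, -2.3]
finger_gap: 0.313
```

Emit:
step_arm(
  moves=[0,0,0,0,0,0.01,1,0,0,0,0,0,0.03,1,0,0,0,0,0,0.045,1,0,0,0,0,0,0.045,1,0,0,0,0,0,0.045,1],
)

```text
time: 12.28
tool_pos: [613.6, -74.1, 232.9]
tool_rot: [2.541, 1.847, 0.0]
wrist_force: [1.1, -0.4, -2.0]
finger_gap: 0.319
```

```bash
cat > st.py <<'E'
from h import *
import sys
s=read_state();print(s['tool_pos'].round(1),s['wrist_force'].round(1),s['finger_gap'].round(3),s['joint_pos'].round(2),target(s,[float(a) for a in sys.argv[1:4]],-18.1))
E
python3 st.py 614.5 -74.9 208
```

```text
Traceback (most recent call last):
  File "st.py", line 3, in <module>
    s=read_state();print(s['tool_pos'].round(1),s['wrist_force'].round(1),s['finger_gap'].round(3),s['joint_pos'].round(2),target(s,[float(a) for a in sys.argv[1:4]],-18.1))
                                                                          ^^^^^^^^^^^^^^^^^^^^^
AttributeError: 'float' object has no attribute 'round'
```

Emit:
step_arm(
  moves=[0,0,0,-0.0005,0.001,0.007,1,0,0,0,-0.0005,0.001,0.014,1,0,0,0,-0.0005,0.001,0.021,1,0,0,0,-0.0005,0.001,0.025,1,0,0,0,-0.0005,0.001,0.025,1],
)

```text
time: 12.9
tool_pos: [614.0, -75.6, 207.5]
tool_rot: [-2.542, -1.845, 0.0]
wrist_force: [0.4, 0.4, -1.4]
finger_gap: 0.315
```

```bash
sed -i "s/s\['finger_gap'\].round(3)/round(s['finger_gap'],3)/" st.py; python3 st.py 614.5 -74.9 207
```

```text
[614.  -75.6 207.5] [ 0.4  0.4 -1.4] 0.315 [-0.3   0.57  1.59  0.    0.99  0.01] (array([0.0008, 0.0002, 0.0005]), 'turn z', np.float64(0.0), 'tilt', array([-0.,  0., -1.]), 'jaw', np.float64(-18.1))
```

Emit:
step_arm(
  moves=[0,0,0,0,0,0,-1,0,0,0,0,0,0,-1,0,0,0,0,0,0,-1,0,0,0,0,0,-0.04,-1,0,0,0,0,0,-0.1,-1],
)

```text
time: 13.52
tool_pos: [613.4, -75.4, 306.7]
tool_rot: [-2.539, -1.843, 0.005]
wrist_force: [1.5, -0.7, -0.3]
finger_gap: 1.004
```

```bash
python3 loc.py w6 614 -76 34 70; python3 st.py 580 361 305
```

```text
circle 614.7 -76.9 r 15.2 bbox mid [615.1 -76.3  46.1] size [27.6 27.8 21.7] px [320. 201.] 1229
over: [613.4 -75.4 306.7] (array([-0.0003,  0.0019, -0.    ]), 'turn z', np.float64(0.0), 'tilt', array([-0.005,  0.002, -1.   ]), 'jaw', np.float64(-18.1))
[615.9 -76.  317.4] [3.  0.3 5.8] 1.0 [-0.3   0.45  1.48 -0.    1.2   0.01] (array([ 0.4044, -0.1695,  0.0106]), 'turn z', np.float64(0.1), 'tilt', array([ 0.011, -0.003, -1.   ]), 'jaw', np.float64(-18.0))
```

Emit:
step_arm(
  moves=[0,0,0,0.05,-0.02,0,-1,0,0,0,0.105,-0.04,0,-1,0,0,0,0.16,-0.065,0,-1,0,0,0,0.215,-0.09,0,-1,0,0,0,0.27,-0.113,0,-1],
)

```text
time: 14.2
tool_pos: [589.9, 218.1, 308.0]
tool_rot: [2.542, 1.845, 0.001]
wrist_force: [0.6, 0.4, 0.4]
finger_gap: 0.997
```

Emit:
step_arm(
  moves=[0,0,0,0.05,-0.02,0,-1,0,0,0,0.1,-0.04,0,-1,0,0,0,0.134,-0.056,0,-1,0,0,0,0.134,-0.056,0,-1,0,0,0,0.134,-0.056,0,-1],
)

```text
time: 14.82
tool_pos: [578.5, 360.7, 307.5]
tool_rot: [2.542, 1.846, -0.001]
wrist_force: [-0.3, 1.0, 0.7]
finger_gap: 1.002
```

```bash
python3 loc.py w7 580 361 20 60
```

```text
circle 583.6 361.5 r 14.9 bbox mid [583.8 362.   32. ] size [27.6 28.  21.4] px [322. 191.] 1107
over: [578.5 360.7 307.5] (array([ 0.0029,  0.0046, -0.    ]), 'turn z', np.float64(0.1), 'tilt', array([-0.   , -0.001, -1.   ]), 'jaw', np.float64(-18.0))
```

Emit:
step_arm(
  moves=[0,0,0.1,0.0023,0.0046,0.03,-1,0,0,0.1,0.0023,0.0046,0.07,-1,0,0,0.1,0.0023,0.0046,0.1,-1,0,0,0.1,0.0023,0.0046,0.116,-1,0,0,0.1,0.0023,0.0046,0.116,-1],
)

```text
time: 15.5
tool_pos: [583.8, 360.6, 190.8]
tool_rot: [-2.545, -1.841, 0.003]
wrist_force: [-0.1, 0.5, 0.7]
finger_gap: 1.004
```

Emit:
step_arm(
  moves=[0,0,0,0,0,0,1,0,0,0,0,0,0,1,0,0,0,0,0,0,1,0,0,0,0,0,0,1,0,0,0,0,0,0,1],
)

```text
time: 16.12
tool_pos: [583.8, 362.0, 193.2]
tool_rot: [2.544, 1.843, 0.003]
wrist_force: [-0.8, 0.2, 5.6]
finger_gap: 0.316
```

Emit:
step_arm(
  moves=[0,0,0,0,0,0,1,0,0,0,0,0,-0.02,1,0,0,0,0,0,-0.05,1,0,0,0,0,0,-0.09,1,0,0,0,0,0,-0.09,1],
)

```text
time: 16.75
tool_pos: [584.8, 362.3, 287.0]
tool_rot: [2.542, 1.842, 0.014]
wrist_force: [0.1, 0.2, -1.9]
finger_gap: 0.316
```

```bash
python3 st.py 628.3 -32.8 282
```

```text
[584.8 362.3 287. ] [ 0.1  0.2 -1.9] 0.316 [ 0.39  0.59  1.32 -0.    1.22  0.71] (array([-0.362 ,  0.1643,  0.004 ]), 'turn z', np.float64(-0.0), 'tilt', array([ 0.008,  0.003, -1.   ]), 'jaw', np.float64(-18.1))
```

Emit:
step_arm(
  moves=[0,0,0,-0.05,0.02,0,1,0,0,0,-0.1,0.045,0,1,0,0,0,-0.155,0.07,0,1,0,0,0,-0.21,0.095,0,1,0,0,0,-0.265,0.12,0,1],
)

```text
time: 17.38
tool_pos: [614.7, 70.7, 280.9]
tool_rot: [-2.543, -1.843, 0.002]
wrist_force: [0.6, -0.2, -1.8]
finger_gap: 0.318
```

Emit:
step_arm(
  moves=[0,0,0,-0.04,0.02,0,1,0,0,0,-0.08,0.037,0.002,1,0,0,0,-0.096,0.044,0.005,1,0,0,0,-0.096,0.044,0.03,1,0,0,0,-0.096,0.044,0.05,1],
)

```text
time: 18.0
tool_pos: [626.5, -32.1, 230.3]
tool_rot: [-2.543, -1.842, 0.001]
wrist_force: [0.6, 0.7, -1.8]
finger_gap: 0.316
```

Emit:
step_arm(
  moves=[0,0,0,0,0,0,1,0,0,0,0,0,0,1,0,0,0,0,0,0,1,0,0,0,0,0,0,1,0,0,0,0,0,0,1],
)

```text
time: 18.62
tool_pos: [627.1, -32.4, 232.2]
tool_rot: [2.543, 1.843, 0.001]
wrist_force: [-0.5, 0.1, -1.9]
finger_gap: 0.316
```

```bash
python3 st.py 628.3 -33 207
```

```text
[627.1 -32.4 232.2] [-0.5  0.1 -1.9] 0.316 [-0.23  0.55  1.54  0.    1.05  0.09] (array([-0.0002,  0.0013,  0.0252]), 'turn z', np.float64(-0.0), 'tilt', array([ 0.001, -0.   , -1.   ]), 'jaw', np.float64(-18.1))
```

Emit:
step_arm(
  moves=[0,0,0,0,0.0013,0.007,1,0,0,0,0,0.0013,0.014,1,0,0,0,0,0.0013,0.021,1,0,0,0,0,0.0013,0.025,1,0,0,0,0,0.0013,0.025,1],
)

```text
time: 19.25
tool_pos: [627.9, -32.8, 207.2]
tool_rot: [-2.543, -1.843, 0.001]
wrist_force: [-3.3, 0.0, 3.5]
finger_gap: 0.315
```

Emit:
step_arm(
  moves=[0,0,0,0,0,0,-1,0,0,0,0,0,0,-1,0,0,0,0,0,0,-1,0,0,0,0,0,-0.04,-1,0,0,0,0,0,-0.1,-1],
)

```text
time: 19.88
tool_pos: [627.6, -32.8, 305.4]
tool_rot: [-2.541, -1.841, 0.006]
wrist_force: [0.6, -0.7, -0.3]
finger_gap: 1.0
```

```bash
python3 loc.py w8 628 -33 34 70; python3 st.py 609 306 305
```

```text
circle 628.7 -33.8 r 15.0 bbox mid [628.9 -33.3  45.9] size [27.7 27.9 21.7] px [320. 201.] 1235
over: [627.6 -32.8 305.4] (array([-0.    ,  0.0014, -0.    ]), 'turn z', np.float64(-0.1), 'tilt', array([-0.005,  0.001, -1.   ]), 'jaw', np.float64(-18.2))
[630.1 -33.1 316.3] [ 3.1 -0.7  6.4] 1.002 [-0.23  0.46  1.46 -0.    1.21  0.09] (array([ 0.3157, -0.1258,  0.0102]), 'turn z', np.float64(-0.0), 'tilt', array([ 0.011, -0.003, -1.   ]), 'jaw', np.float64(-18.1))
```

Seated, with its top at about 57 mm. Next is the 100 g.

Emit:
step_arm(
  moves=[0,0,0,0.05,-0.02,0,-1,0,0,0,0.105,-0.04,0,-1,0,0,0,0.16,-0.065,0,-1,0,0,0,0.215,-0.09,0,-1,0,0,0,0.265,-0.108,0,-1],
)

```text
time: 20.55
tool_pos: [607.6, 254.8, 306.7]
tool_rot: [2.543, 1.844, 0.001]
wrist_force: [1.3, -0.5, -0.2]
finger_gap: 1.001
```

Emit:
step_arm(
  moves=[0,0,0,0.05,-0.018,0,-1,0,0,0,0.05,-0.018,0,-1,0,0,0,0.05,-0.018,0,-1,0,0,0,0.05,-0.018,0,-1,0,0,0,0.05,-0.018,0,-1],
)

```text
time: 21.18
tool_pos: [607.1, 304.3, 306.8]
tool_rot: [2.546, 1.841, -0.0]
wrist_force: [-0.5, -0.8, 0.2]
finger_gap: 1.004
```

```bash
python3 loc.py w9 609 306 17 60
```

```text
circle 611.9 307.3 r 11.2 bbox mid [612.  307.8  26.8] size [20.3 20.6 18.5] px [320. 187.] 595
over: [607.1 304.3 306.8] (array([ 0.0049,  0.0036, -0.    ]), 'turn z', np.float64(-0.2), 'tilt', array([ 0., -0., -1.]), 'jaw', np.float64(-18.3))
```

Emit:
step_arm(
  moves=[0,0,-0.1,0.0043,0.0037,0.03,-1,0,0,-0.1,0.0043,0.0037,0.07,-1,0,0,-0.1,0.0043,0.0037,0.1,-1,0,0,-0.1,0.0043,0.0037,0.117,-1,0,0,-0.1,0.0043,0.0037,0.117,-1],
)

```text
time: 21.85
tool_pos: [611.3, 308.1, 188.6]
tool_rot: [-2.542, -1.844, 0.004]
wrist_force: [0.7, -0.4, -0.4]
finger_gap: 0.998
```

Emit:
step_arm(
  moves=[0,0,0,0,0,0,1,0,0,0,0,0,0,1,0,0,0,0,0,0,1,0,0,0,0,0,0,1,0,0,0,0,0,0,1],
)

```text
time: 22.48
tool_pos: [611.7, 308.8, 190.7]
tool_rot: [2.542, 1.845, 0.002]
wrist_force: [-1.2, 0.1, 6.4]
finger_gap: 0.218
```

Emit:
step_arm(
  moves=[0,0,0,0,0,0,1,0,0,0,0,0,-0.02,1,0,0,0,0,0,-0.05,1,0,0,0,0,0,-0.09,1,0,0,0,0,0,-0.09,1],
)

```text
time: 23.1
tool_pos: [612.8, 309.2, 285.1]
tool_rot: [2.54, 1.844, 0.013]
wrist_force: [0.8, 0.6, -1.0]
finger_gap: 0.22
```

```bash
python3 st.py 641.8 7 282
```

```text
[612.8 309.2 285.1] [ 0.8  0.6 -1. ] 0.22 [0.31 0.59 1.33 0.   1.22 0.62] (array([-0.2783,  0.1212,  0.0025]), 'turn z', np.float64(0.1), 'tilt', array([ 0.008,  0.003, -1.   ]), 'jaw', np.float64(-18.0))
```

Emit:
step_arm(
  moves=[0,0,0,-0.055,0.024,0,1,0,0,0,-0.11,0.048,0,1,0,0,0,-0.165,0.072,0,1,0,0,0,-0.22,0.096,0,1,0,0,0,-0.277,0.121,0,1],
)

```text
time: 23.72
tool_pos: [640.3, 6.1, 279.2]
tool_rot: [-2.541, -1.845, 0.001]
wrist_force: [0.8, 0.2, -0.9]
finger_gap: 0.218
```

Emit:
step_arm(
  moves=[0,0,0,0,0,0,1,0,0,0,0,0,0.02,1,0,0,0,0,0,0.05,1,0,0,0,0,0,0.05,1,0,0,0,0,0,0.05,1],
)

```text
time: 24.35
tool_pos: [640.9, 8.5, 230.3]
tool_rot: [2.542, 1.846, 0.0]
wrist_force: [1.5, -0.4, -0.1]
finger_gap: 0.217
```

```bash
python3 st.py 642 7.2 205
```

```text
[640.9   8.5 230.3] [ 1.5 -0.4 -0.1] 0.217 [-0.16  0.57  1.51  0.    1.06  0.15] (array([-0.0009,  0.0014,  0.0253]), 'turn z', np.float64(0.1), 'tilt', array([ 0.,  0., -1.]), 'jaw', np.float64(-18.0))
```

Emit:
step_arm(
  moves=[0,0,0,-0.001,0.0014,0.007,1,0,0,0,-0.001,0.0014,0.014,1,0,0,0,-0.001,0.0014,0.021,1,0,0,0,-0.001,0.0014,0.025,1,0,0,0,-0.001,0.0014,0.025,1],
)

```text
time: 24.98
tool_pos: [641.6, 6.4, 204.8]
tool_rot: [-2.542, -1.845, 0.001]
wrist_force: [-1.4, 0.3, 2.6]
finger_gap: 0.217
```

Emit:
step_arm(
  moves=[0,0,0,0,0,0,-1,0,0,0,0,0,0,-1,0,0,0,0,0,0,-1,0,0,0,0,0,-0.04,-1,0,0,0,0,0,-0.1,-1],
)

```text
time: 25.6
tool_pos: [641.0, 6.5, 303.4]
tool_rot: [-2.54, -1.843, 0.006]
wrist_force: [1.1, -0.1, -0.1]
finger_gap: 0.997
```

```bash
python3 loc.py w10 642 7 33 70; python3 st.py 413 280 330
```

```text
circle 642.1 4.9 r 11.0 bbox mid [642.2   5.4  42.2] size [20.  20.3 15.8] px [320. 201.] 642
over: [641.    6.5 303.4] (array([-0.0007,  0.0015, -0.    ]), 'turn z', np.float64(0.0), 'tilt', array([-0.005,  0.001, -1.   ]), 'jaw', np.float64(-18.1))
[643.6   6.3 314.4] [ 2.6 -1.   5.8] 0.999 [-0.16  0.49  1.42  0.    1.22  0.15] (array([ 0.1889, -0.3039, -0.0186]), 'turn z', np.float64(0.1), 'tilt', array([ 0.011, -0.002, -1.   ]), 'jaw', np.float64(-18.0))
```

View pics/w10.png

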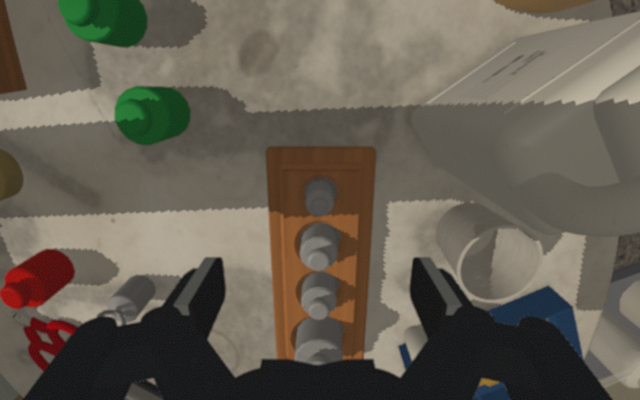

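All four weights stand in the case: the 100 g at (320,196), then (320,245), (320,292) and (320,340). The 100 g top is at about 50 mm, which is correct. Now the cover.

Emit:
step_arm(
  moves=[0,0,0,0.03,-0.05,-0.01,-1,0,0,0,0.06,-0.1,-0.02,-1,0,0,0,0.09,-0.15,-0.03,-1,0,0,0,0.12,-0.2,-0.03,-1,0,0,0,0.15,-0.25,-0.03,-1],
)

```text
time: 26.28
tool_pos: [449.3, 227.7, 335.1]
tool_rot: [2.543, 1.845, 0.002]
wrist_force: [0.2, 0.5, 0.4]
finger_gap: 0.999
```

Emit:
step_arm(
  moves=[0,0,-5,0.037,-0.054,0,-1,0,0,-5,0.037,-0.054,0,-1,0,0,-5,0.037,-0.054,0,-1,0,0,-5,0.037,-0.054,0,-1,0,0,-5,0.037,-0.054,0,-1],
)

```text
time: 26.9
tool_pos: [411.7, 277.4, 334.6]
tool_rot: [2.462, 1.951, -0.0]
wrist_force: [1.2, 0.8, 0.1]
finger_gap: 1.002
```

```bash
python3 - <<'E'
from h import *
s=read_state();p,d=optics.snapshot("wrist");c=cam("wrist",s);P=cloud(c,d)
cv2.imwrite("pics/w11.png",p[:,:,::-1])
V=(330,500,150,410)
print(s['tool_pos'],rect(P,60,76,V),"bar",rect(P,86,100,V))
m=(P[...,2]>86)&(P[...,2]<100)&(P[...,0]<480)&(P[...,1]>180); print(np.percentile(P[m],[2,50,98],axis=0).round(1))
print(target(s,(413,280,330),-13))
E
```

```text
[411.67757585 277.40708613 334.61017532] (array([414.3, 255.1]), array([276.6, 106.5]), 'long axis deg', np.float32(76.7)) bar (array([419.2, 288.6]), array([136. ,  14.8]), 'long axis deg', np.float32(77.1))
[[403.3 239.6  87.8]
 [416.8 284.2  91.4]
 [429.5 321.5  93. ]]
(array([0.0028, 0.0007, 0.0046]), 'turn z', np.float64(-0.2), 'tilt', array([ 0., -0., -1.]), 'jaw', np.float64(-13.2))
```

View pics/w11.png

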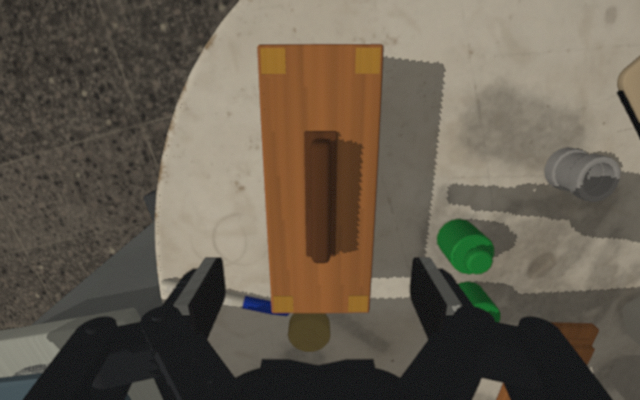

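The cover fills the centre of the view. Its top corners are (259,45), (382,45), (370,313) and (273,313), and the bar runs from (320,138) to (320,260). I'll cast these at their heights.

```bash
python3 - <<'E'
from h import *
s=read_state();c=cam("wrist",s);print(s['tool_pos'])
q=ray(c,[(259,45),(382,45),(370,313),(273,313)],68);print(q.round(1),q.mean(0).round(1))
a=(q[0]+q[1]-q[2]-q[3]);print("yaw",np.degrees(np.arctan2(a[1],a[0])),np.linalg.norm(a)/2)
b=ray(c,[(320.5,139),(320.5,261)],93);a=b[0]-b[1];print(b.round(1),b.mean(0),np.degrees(np.arctan2(a[1],a[0])),np.linalg.norm(a))
ctr=(q.mean(0)+b.mean(0))/2
print(target(s,(ctr[0],ctr[1],240),-13))
# case edges from top camera, orange mask, base board
p,d=optics.snapshot("top");cv2.imwrite("pics/top1.png",p[:,:,::-1]);ct=cam("top");P=cloud(ct,d)
g=cv2.cvtColor(p,cv2.COLOR_RGB2HSV);yy,xx=np.mgrid[:400,:640]
m=((g[...,1]>110)&(g[...,0]<20)&(xx>355)&(xx<470)&(yy>140)&(yy<215)).astype(np.uint8)
cn=max(cv2.findContours(m,0,2)[0],key=cv2.contourArea);h=cv2.convexHull(cn)
w=ray(ct,h[:,0].astype(float),14)[:,:2].astype(np.float32);r=cv2.minAreaRect(w);print("case",r)
E
```

```text
[411.55401168 277.4869104  334.58148118]
[[399.7 392.6  68. ]
 [479.7 373.9  68. ]
 [433.7 165.5  68. ]
 [351.5 184.8  68. ]] [416.1 279.2  68. ]
yaw 77.24619392476355 213.3840111456972
[[426.1 325.4  93. ]
 [406.2 239.4  93. ]] [416.13552767 282.40778805  93.        ] 77.01524549765742 88.3117727473157
(array([0.0043, 0.0037, 0.0946]), 'turn z', np.float64(-0.2), 'tilt', array([-0., -0., -1.]), 'jaw', np.float64(-13.2))
case ((615.8602905273438, -63.246063232421875), (217.83847045898438, 90.05423736572266), 71.98442840576172)
```

Emit:
step_arm(
  moves=[0,0,-0.3,0.004,0.004,0.02,-1,0,0,-0.3,0.004,0.004,0.05,-1,0,0,-0.3,0.004,0.004,0.075,-1,0,0,-0.3,0.004,0.004,0.088,-1,0,0,-0.3,0.004,0.004,0.088,-1],
)

```text
time: 27.62
tool_pos: [415.5, 281.1, 246.1]
tool_rot: [-2.455, -1.96, 0.003]
wrist_force: [-0.6, -0.8, 0.3]
finger_gap: 1.0
```

Emit:
step_arm(
  moves=[0,0,0,0,0,0,1,0,0,0,0,0,0,1,0,0,0,0,0,0,1,0,0,0,0,0,0,1,0,0,0,0,0,0,1],
)

```text
time: 28.25
tool_pos: [415.3, 281.5, 247.1]
tool_rot: [-2.454, -1.961, -0.0]
wrist_force: [-2.2, -0.1, 5.6]
finger_gap: 0.147
```

```bash
python3 st.py 416 280.5 246
```

```text
[415.3 281.5 247.1] [-2.2 -0.1  5.6] 0.147 [0.37 0.34 1.85 0.   0.95 0.6 ] (array([-0.0008,  0.0009,  0.0011]), 'turn z', np.float64(5.3), 'tilt', array([-0.,  0., -1.]), 'jaw', np.float64(-12.8))
```

Emit:
step_arm(
  moves=[0,0,0,0,0,-0.015,1,0,0,0,0,0,-0.04,1,0,0,0,0,0,-0.07,1,0,0,0,0,0,-0.11,1,0,0,0,0,0,-0.11,1],
)

```text
time: 28.88
tool_pos: [416.4, 281.8, 360.3]
tool_rot: [2.452, 1.96, 0.011]
wrist_force: [-0.2, 0.2, -3.8]
finger_gap: 0.149
```

```bash
python3 st.py 618.2 -64.4 357
```

```text
[416.4 281.8 360.3] [-0.2  0.2 -3.8] 0.149 [ 0.37  0.21  1.72 -0.    1.21  0.6 ] (array([-0.2931,  0.2731,  0.0038]), 'turn z', np.float64(5.4), 'tilt', array([ 0.007,  0.003, -1.   ]), 'jaw', np.float64(-12.7))
```

Emit:
step_arm(
  moves=[0,0,0,-0.02,0.02,0,1,0,0,0,-0.05,0.05,0,1,0,0,1,-0.09,0.085,0,1,0,0,2,-0.13,0.12,0,1,0,0,3,-0.17,0.16,0,1],
)

```text
time: 29.5
tool_pos: [534.0, 78.8, 355.4]
tool_rot: [-2.504, -1.895, 0.003]
wrist_force: [1.2, 0.2, -2.9]
finger_gap: 0.147
```

Emit:
step_arm(
  moves=[0,0,1,-0.036,0.028,0,1,0,0,2,-0.072,0.056,0,1,0,0,2.4,-0.106,0.084,0,1,0,0,2.4,-0.118,0.101,0,1,0,0,2.4,-0.118,0.107,0,1],
)

```text
time: 30.12
tool_pos: [605.1, -63.7, 355.0]
tool_rot: [-2.544, -1.839, 0.003]
wrist_force: [0.1, -0.4, -2.7]
finger_gap: 0.148
```

Emit:
step_arm(
  moves=[0,0,0,0,0,0,1,0,0,0,0,0,0,1,0,0,0,0,0,0,1,0,0,0,0,0,0,1,0,0,0,0,0,0,1],
)

```text
time: 30.75
tool_pos: [604.8, -62.1, 356.9]
tool_rot: [2.544, 1.843, 0.0]
wrist_force: [0.5, 0.3, -3.8]
finger_gap: 0.143
```

```bash
python3 st.py 618.4 -63.8 290; python3 st.py 618.4 -63.8 290
```

```text
[604.8 -62.1 356.9] [ 0.5  0.3 -3.8] 0.143 [-0.29  0.4   1.46 -0.    1.29  0.03] (array([0.0026, 0.0134, 0.0669]), 'turn z', np.float64(-0.0), 'tilt', array([ 0., -0., -1.]), 'jaw', np.float64(-18.1))
[604.8 -62.1 356.9] [ 0.5  0.3 -3.8] 0.143 [-0.29  0.4   1.46 -0.    1.29  0.03] (array([0.0026, 0.0134, 0.0669]), 'turn z', np.float64(-0.0), 'tilt', array([ 0., -0., -1.]), 'jaw', np.float64(-18.1))
```

Emit:
step_arm(
  moves=[0,0,0,0.001,0.007,0,1,0,0,0,0.0026,0.0134,0,1,0,0,0,0.0026,0.0134,0.015,1,0,0,0,0.0026,0.0134,0.03,1,0,0,0,0.0026,0.0134,0.03,1],
)

```text
time: 31.38
tool_pos: [617.6, -63.9, 324.0]
tool_rot: [-2.541, -1.841, 0.005]
wrist_force: [-0.5, 0.2, -3.3]
finger_gap: 0.144
```

```bash
python3 st.py 618.4 -63.8 290; python3 - <<'E'
from h import *
o=[]
for n,b in(("scene",(330,190,160,140)),("top",(355,130,160,110))):
    p,d=optics.snapshot(n); x,y,w,h=b; o.append(cv2.resize(p[y:y+h,x:x+w,::-1],(400,int(400*h/w)),interpolation=2))
    if n=="top":
        P=cloud(cam(n),d); print("bar-less top z",np.median(P[150:210,380:450,2]))
H=max(a.shape[0] for a in o);cv2.imwrite("pics/c2.png",np.hstack([cv2.copyMakeBorder(a,0,H-a.shape[0],0,0,0) for a in o]))
E
```

```text
[617.6 -63.9 324. ] [-0.5  0.2 -3.3] 0.144 [-0.28  0.45  1.47 -0.    1.24  0.03] (array([0.0003, 0.0009, 0.034 ]), 'turn z', np.float64(-0.1), 'tilt', array([-0.005,  0.001, -1.   ]), 'jaw', np.float64(-18.2))
bar-less top z 144.4526351406675
```

View pics/c2.png

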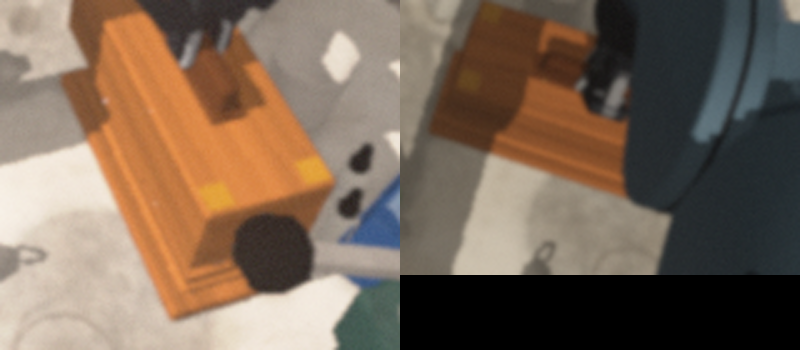

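The scene and top crops show the cover hanging parallel over the case with about the same margin all round. I'll lower it to just above the plinth.

Emit:
step_arm(
  moves=[0,0,0,0.0003,0.0008,0.012,1,0,0,0,0.0003,0.0008,0.024,1,0,0,0,0.0003,0.0008,0.036,1,0,0,0,0.0003,0.0008,0.042,1,0,0,0,0.0003,0.0008,0.042,1],
)

```text
time: 32.1
tool_pos: [619.2, -63.9, 283.9]
tool_rot: [-2.543, -1.843, 0.001]
wrist_force: [-0.3, 0.1, -2.4]
finger_gap: 0.148
```

```bash
python3 st.py 618.4 -63.8 261; python3 - <<'E'
from h import *
p,d=optics.snapshot("scene");cv2.imwrite("pics/c3.png",cv2.resize(p[200:330,340:470,::-1],(580,580),interpolation=2))
E
```

```text
[619.2 -63.9 283.9] [-0.3  0.1 -2.4] 0.148 [-0.28  0.48  1.51 -0.    1.15  0.03] (array([-0.0001, -0.0007,  0.0229]), 'turn z', np.float64(-0.1), 'tilt', array([-0.001,  0.   , -1.   ]), 'jaw', np.float64(-18.2))
```

View pics/c3.png

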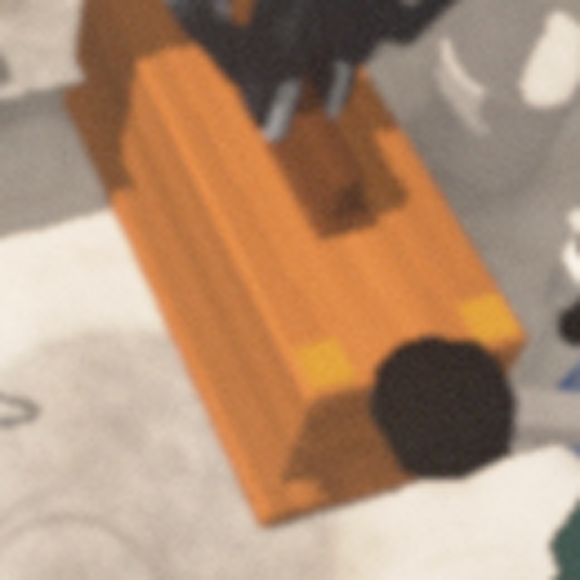

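It is parallel, with the base-board lip even along the near side. I'll keep lowering and watch the force.

Emit:
step_arm(
  moves=[0,0,0,0,-0.0003,0.003,1,0,0,0,0,-0.0003,0.006,1,0,0,0,0,-0.0003,0.009,1,0,0,0,0,-0.0003,0.012,1,0,0,0,0,-0.0003,0.012,1],
)

```text
time: 32.78
tool_pos: [618.9, -63.9, 272.3]
tool_rot: [-2.544, -1.843, 0.001]
wrist_force: [-0.3, 0.1, -2.6]
finger_gap: 0.146
```

```bash
python3 st.py 618.4 -63.8 261
```

```text
[618.9 -63.9 272.3] [-0.3  0.1 -2.6] 0.146 [-0.28  0.5   1.52 -0.    1.12  0.04] (array([-0.0001, -0.0005,  0.0113]), 'turn z', np.float64(-0.1), 'tilt', array([-0.001,  0.   , -1.   ]), 'jaw', np.float64(-18.2))
```

Emit:
step_arm(
  moves=[0,0,0,0,0,0.003,1,0,0,0,0,0,0.006,1,0,0,0,0,0,0.008,1,0,0,0,0,0,0.01,1,0,0,0,0,0,0.01,1],
)

```text
time: 33.4
tool_pos: [619.0, -63.9, 262.5]
tool_rot: [-2.544, -1.843, 0.0]
wrist_force: [-0.4, 0.3, -2.8]
finger_gap: 0.147
```

```bash
python3 st.py 618.4 -63.8 261
```

```text
[619.  -63.9 262.5] [-0.4  0.3 -2.8] 0.147 [-0.28  0.51  1.53 -0.    1.1   0.04] (array([-0.0001, -0.0006,  0.0015]), 'turn z', np.float64(-0.1), 'tilt', array([-0.,  0., -1.]), 'jaw', np.float64(-18.2))
```

Still no contact at about a 16 mm rim height. I'll go the last millimetres, release and lift.

Emit:
step_arm(
  moves=[0,0,0,0,0,0.001,1,0,0,0,0,0,0.002,1,0,0,0,0,0,0.002,1,0,0,0,0,0,0.002,-1,0,0,0,0,0,0.002,-1],
)

```text
time: 34.02
tool_pos: [619.2, -64.0, 261.0]
tool_rot: [2.544, 1.843, 0.001]
wrist_force: [-0.7, -0.1, 0.1]
finger_gap: 0.566
```

Emit:
step_arm(
  moves=[0,0,0,0,0,0,-1,0,0,0,0,0,0,-1,0,0,0,0,0,0,-1,0,0,0,0,0,-0.03,-1,0,0,0,0,0,-0.08,-1],
)

```text
time: 34.65
tool_pos: [618.5, -63.8, 339.4]
tool_rot: [-2.541, -1.841, 0.005]
wrist_force: [0.9, -0.3, -0.7]
finger_gap: 0.999
```

Emit:
step_arm(
  moves=[0,0,0,0.05,-0.02,-0.02,-1,0,0,0,0.1,-0.05,-0.03,-1,0,0,0,0.15,-0.1,-0.03,-1,0,0,0,0.17,-0.15,-0.03,-1,0,0,0,0.19,-0.2,-0.03,-1],
)

```text
time: 35.28
tool_pos: [486.5, 180.6, 370.7]
tool_rot: [-2.543, -1.844, -0.0]
wrist_force: [0.1, 0.7, -0.2]
finger_gap: 1.001
```

```bash
python3 - <<'E'
from h import *
print(read_state()['tool_pos'])
for n in("top","scene"):
    p,d=optics.snapshot(n);cv2.imwrite(f"pics/{n}2.png",p[:,:,::-1]);c=cam(n);P=cloud(c,d);P0=cloud(c,np.load(f"pics/{n}0.npy"))
    m=(np.hypot(P[...,0]-585,P[...,1]+150)<20); print(n,"top z end A",np.median(P[m][:,2]))
    m=(np.hypot(P[...,0]-652,P[...,1]-18)<20); print("end B",np.median(P[m][:,2]))
    for N,x,y,r in(("hang",438,-39,30),("crimp",651,231,35),("cap",361,111,40),("cup",755,-74,45)):
        f=lambda Q:np.mean(Q[(np.hypot(Q[...,0]-x,Q[...,1]-y)<r)&(Q[...,2]>12)],axis=0).round(1)
        print(N,f(P0),f(P))
    g=cv2.cvtColor(p,cv2.COLOR_RGB2HSV)
o=[]
for n,b in(("scene",(330,190,160,140)),("top",(355,130,120,90))):
    p=cv2.imread(f"pics/{n}2.png"); x,y,w,h=b; o.append(cv2.resize(p[y:y+h,x:x+w],(400,int(400*h/w)),interpolation=2))
H=max(a.shape[0] for a in o);cv2.imwrite("pics/c4.png",np.hstack([cv2.copyMakeBorder(a,0,H-a.shape[0],0,0,0) for a in o]))
E
```

```text
[486.52937325 180.56210006 370.68345644]
top top z end A 82.30506953262413
end B 82.383565302057
hang [436.6 -34.3  39.7] [438.2 -39.9  44.7]
crimp [648.7 232.2  35.8] [nan nan nan]
cap [360.6 112.6  19. ] [355.4 116.4 599.5]
cup [758.3 -75.5  43.5] [758.2 -75.3  43.6]
scene top z end A 81.16712655106858
end B 81.71737920498981
hang [437.1 -43.1  37.5] [437.  -43.1  37.4]
crimp [650.2 227.4  33.4] [650.6 227.7  33.3]
cap [362.4 109.   18.2] [362.4 109.   18.1]
cup [756.6 -74.5  42.7] [756.7 -74.4  42.7]
  return _methods._mean(a, axis=axis, dtype=dtype,
  ret = um.true_divide(
```

View pics/c4.png

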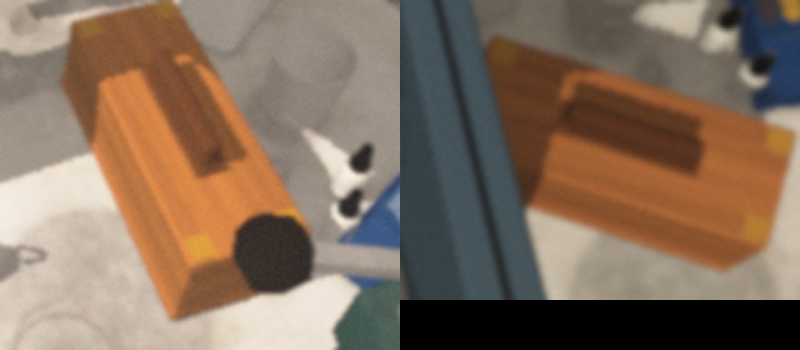

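The cover top reads 81–82 mm at both ends (14 + 68), so it is seated, level and square. The bystanders haven't moved.

```bash
python3 -c "
from bench import *
from bench import workorder
print(workorder.sign_off())"
```

```text
the job is handed in; nothing more can be done
None
```

All four check weights are in their pockets and the cover is fully on the case. I handed the job in at about 35 s of the 115 s allowed; sign-off gives no verdict.

- **Weights:** After each placing, the wrist camera measured the weight's top. The 500 g was at about 70 mm, each 200 g at about 57 mm and the 100 g at about 50 mm, which is each weight's height plus the 14 mm pocket floor. Each centre was within about 2 mm of its pocket.
- **Cover:** It went down without meeting resistance. Its top measured 81–82 mm at both ends, against 82 mm expected, so it sits level.
- **Look-alikes and bystanders:** The hanging weight, crimping ring, cap and cup were all within 0.5 mm of their starting places in the final scene-camera check.
- **Check that disagreed:** In the final top view the arm blocked the crimping ring and the cap and partly the hanging weight, so those readings were invalid. I relied on the scene camera for them; the cup read unchanged in both views.

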